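# Turn a plaster cast over and index it in front of the camera

## Robot

A 7-joint arm with a two-finger parallel gripper is mounted at the origin on a cart in front of the work surface, level with it; the furniture and walls round the work are solid. World frame = base frame: x ahead of the robot, y to its left, z up, the work surface at z = 0. Lengths are in m, angles in rad, forces in N, time in s.
With the tool pointing down it reaches from about 0.425 to 0.95 m from the base axis. Payload 4.7 kg.
Tool frame: the origin (TCP) lies at the very end of the fingers, on their centre line; the grasp point (between the pads) lies 19 mm behind it; z points along the fingers, y is the line along which they close (so a half turn about z gives the same grasp; the last joint's range is limited). The gripper opens to 87 mm and grips with 3 to 60 N. Pads are 19 mm wide; open, the fingers measure 117 mm over their backs; the gripper's body (75 mm by 190 mm) begins 51 mm behind the grasp point.
Start: joints at [1.199, 0.469, -0.049, 1.532, 0.024, 1.141, -0.082], TCP at [0.227, -0.636, 0.223] pointing down, gripper open.
Joint ranges: [-2.59, 2.59], [-0.33, 1.99], [-1.39, 1.29], [0.1, 2.45], [-1.04, 4.18], [0.21, 1.99], [-2.66, 2.66]. Speed limits (rad/s): [2.57, 2.57, 3.14, 3.14, 3.14, 3.14, 3.14].

## Interface

Orientations are given as [roll, pitch, yaw] about the fixed x, y, z axes, in that order (R = Rz(yaw) Ry(pitch) Rx(roll)).
In Python, from plant import sense, camera, finish_job gives the robot as it stands.
- The arm moves only by the tool move_arm, never from a script. Its argument "motion" is one flat list of numbers, 5 for each row, row after row: the finger opening in mm, from 0 to 87, then the shift along the tool's x, y, z as a fraction of full scale, then the turn about the tool's z as a fraction of full scale. A call has 1 to 20 rows; each row is the pose to reach, as a shift and turn from the pose commanded when the call began, along the tool's axes at that moment, turning the shorter way round; what a row does not reach only later rows make up. Full scale, the value 1, is 1000 mm for a shift and pi rad for a turn. A row lasts 1/8 s, in which the tool goes at most 62.5 mm and 10.7 degrees, less where a joint would pass 70% of its speed; a pose out of reach is approached as far as the arm can. A call with a number of a shift or a turn outside -1 to 1 is refused whole. A call with a gripper value outside its range is refused whole. The fingers move at their own pace and stop on an object; the grip force is fixed at half the most. Time passes only in rows, so rows that repeat a pose let the fingers close. It gives the time, the measured TCP pose, the force, the opening and the grip force at its end, in the units of the state.
- sense(): the state, without advancing time (a new reading comes with each control period).
- camera(name): name is "scene" or "top" or "wrist"; returns a dict with "img" (420x560x3 uint8, red, green, blue), "range_z" (420x560 float32, m along the optical axis (not along the pixel's ray), 0 where there is no reading), "mtx" (3x3 intrinsics, pixels), "R" (3x3) and "t" (3): a world point X has camera coordinates R X + t; the wrist camera has in their place "tool_from_camera" (4x4, takes a point from camera to tool coordinates, whose origin is the TCP and whose axes are the flange's). Camera axes: x right, y down, z forward; pixel columns grow to the right and rows downward; lengths in m; the calibration is good to about 2 mm. A picture is of the moment at which its call begins: read the wrist's pose just before it.
- finish_job(): hands the job in; it is judged then, once.
The state is a dict: "t": time; "qpos": joint angles; "joint_vel": joint speeds; "joint_torque": joint torques, N m; "tool_pos": TCP position; "orientation": TCP orientation; "contact_force": force on the tool from outside, world axes, zero at the start; "ft_torque": the same for the moment, N m; "finger_gap": finger opening in m; "finger_force": force on a finger pad.
Only numpy, scipy, OpenCV 4.12 (cv2) and the standard library are available. Lean on these libraries where they do the work, as an engineer would, in place of code of your own. Each camera call takes 0.05 s, during which the arm holds its last target. There are 200 camera calls.

## Task

The tall slim plaster baluster stands head down in the wooden curing block, just as it left the mould. Turn it over and stand it upright on its base in the round cup of the slide carriage while the carriage is still at its loading station; let go, then take the carriage by its knob and push it along the rail until it clicks into the next station, in front of the camera, and leave it resting in that detent with the baluster upright in the cup. Leave the two short casts standing in the block.

Things in the scene. Friction and masses are not known exactly. Their poses are not given: they have to be found in the camera images.
- cast: tall plaster baluster, 140 mm long, 85 g, round. Origin: middle of its flat 14 mm head tip; z runs from head to base, so z points up at the start and must point down at the end. Along z (mm): rounded head up to 24 wide from 0 to 24, plain shaft 20 wide from 29 to 119, collar 26 wide from 119 to 126, base 32 wide from 130 to 140. Balance point at 77. Its yaw means nothing
- short_cast_a: a short plaster finial, 72 mm long, 32 mm across its base, head down in another well of the block; to be left there. Origin: its head tip, z up along it
- short_cast_b: a second short plaster finial, the same
- curing_block: wooden block 70 x 240 x 42 mm, origin under its centre, y along its length; three round wells 29 mm wide and 30 mm deep on its centre line at y = -80, 0 and +80 mm. The casts stand in them on their head tips, 12 mm above the bench. Fixed
- cradle: wooden rest for laying a cast down, board 130 x 62 mm, fixed, origin under its centre, with two felt-lined V saddles 10 mm thick at x = -36 and +36 mm, free between. A 20 mm shaft laid in them lies along the cradle's x axis, its axis 48 mm above the bench; the saddles reach 47 mm high and 21 mm to either side
- slide_bed: the rail: base plate 116 x 470 mm with two guide rods and end blocks 32 mm high, fixed, origin under its centre. The carriage travels along the bed's -y axis. Its deck is 108 mm (x) by 140 mm (y), top 44 mm above the bench
- cup (a point): centre of the floor of the round cup on the carriage deck, 44 mm above the bench; the cup is 40 mm wide inside, 54 mm outside, its rim 9 mm above its floor
- knob (a point): centre of the carriage's upright push knob, 84 mm above the bench: black cylinder 18 mm wide and 24 mm high (72 to 96 mm above the bench) on a 10 mm stem, 86 mm behind the cup against the direction of travel
- carriage (a joint): position of the carriage along the rail (m): 0 at the loading station, growing along the bed's -y axis, end stop at 0.235
- plunger (a joint): lift of the spring roller under the carriage's middle (m): 0 hanging free, about 0.0012 at rest between the two crests of a station clip, up to 0.005 over a crest. The next clip sits unmarked 0.12 to 0.19 m on, to be found by feel: the roller meets its first crest 15 mm before its centre (10 N), passes it at 7 mm, snaps in and centres itself; leaving takes 8 N, free running 1 N

How it is judged:
On the way:
1. the baluster stands upright on its base in the cup, let go, with the carriage still at the loading station (horizontal distance between cast and cup below 0.012 m and angle between cast's own z axis and vertical above 3.04 rad and height (world z) of cast below 0.192 m and contact force between the fingers and cast below 0.1 N and linear speed of cast below 0.02 m/s and value of joint carriage between -0.006 and 0.006 m), for 0.2 s.
At the end, for the whole second after the job is handed in: The carriage rests in the next station's detent (0.10 to 0.21 m along, roller lift 0.5 to 2.2 mm) and the baluster stands at rest, base down, in the cup: within 0.1 rad of upright, its tip within 12 mm of over the cup's centre and under 192 mm above the bench (value of joint carriage between 0.1 and 0.21 m and value of joint plunger between 0.0005 and 0.0022 m and linear speed of cast below 0.02 m/s and horizontal distance between cast and cup below 0.012 m and angle between cast's own z axis and vertical above 3.04 rad and height (world z) of cast below 0.192 m); the robot touches nothing.
It fails at once if a short cast is lifted out or knocked over (distance of any of short_cast_a, short_cast_b from where it was at the start of the episode above 0.015 m or angle between any of short_cast_a, short_cast_b's own z axis and vertical above 0.35 rad).
It also fails if it takes over 72 s, if anything falls off the work surface, if the arm or the gripper's body presses on something with over 40 N, if the wrist force passes 120 N, or if a joint passes its speed limit or range.

## Working session

There is one attempt and no reset: what is moved stays moved. The work goes in short steps, Python scripts to look and compute and a tool call to move; the robot and the scene stay as the last step left them, time stands still between calls to the robot, and variables do not carry over. Pictures are saved under pics/ and viewed, at most 10 in all, crops included, and the job is handed in when it is done.

Besides the shell and the picture viewer there is one more tool, called after "Call:" as a command line: name --argument value ..., lists and objects as JSON in quotes. move_arm: Moves the arm, as the interface text tells. Its arguments: {"type":"object","properties":{"motion":{"type":"array"}},"required":["motion"]}

```bash
mkdir -p pics; ls; python3 - <<'E'
from plant import sense,camera
import cv2,numpy as np
s=sense();print({k:np.round(v,3) for k,v in s.items()})
ims=[]
for n in("scene","top"):
    c=camera(n);np.savez(n+'.npz',**c);cv2.imwrite(f'pics/{n}.png',c['img'][:,:,::-1])
    print(n,c['mtx'].round(1),c['R'].round(3),c['t'].round(3))
E
```

```text
pics
{'t': np.float64(0.0), 'qpos': array([ 1.199,  0.469, -0.049,  1.534,  0.024,  1.141, -0.082]), 'joint_vel': array([ 0.001,  0.001, -0.   ,  0.001, -0.001, -0.001,  0.   ]), 'joint_torque': array([-1.0000e-03, -5.0798e+01, -8.1000e-02, -2.3616e+01, -6.2000e-02,
        3.8000e-02,  0.0000e+00]), 'tool_pos': array([ 0.227, -0.635,  0.221]), 'orientation': array([-3.14 ,  0.   ,  0.343]), 'contact_force': array([ 0.02 , -0.76 ,  0.055]), 'ft_torque': array([-0.016,  0.006,  0.002]), 'finger_force': np.float64(0.0), 'finger_gap': np.float64(0.087)}
scene [[543.9   0.  286. ]
 [  0.  543.9 204.9]
 [  0.    0.    1. ]] [[-0.472 -0.881 -0.004]
 [-0.359  0.196 -0.913]
 [ 0.805 -0.43  -0.409]] [0.24  0.253 1.202]
top [[412.7   0.  289.1]
 [  0.  412.7 202.5]
 [  0.    0.    1. ]] [[-0.032 -0.999 -0.005]
 [-0.975  0.032 -0.218]
 [ 0.218 -0.002 -0.976]] [-0.017  0.533  0.944]
```

View pics/scene.png

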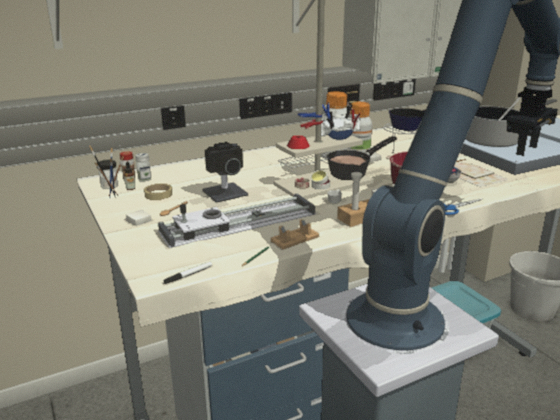

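View pics/top.png

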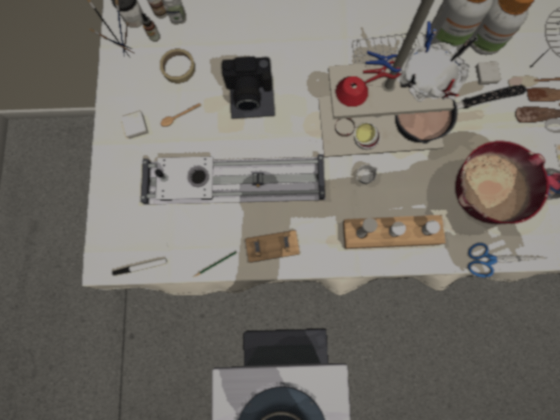

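The scene view shows the arm, the block with casts near (355,205), the cradle at (295,238), the rail at (240,215) and the camera at (224,165). In the top view, x is up and y is left. The carriage is at the left with the cup at (198,176) and the knob at about (160,172). The cradle is at (272,245). The block is at (393,232), and its leftmost cast, at (365,228), looks like the tall one.

```bash
cat > h.py <<'E'
import numpy as np,cv2
def cloud(c,R=None,t=None):
    K=c['mtx'];d=c['range_z'];v,u=np.mgrid[:420,:560]
    P=np.stack([(u-K[0,2])/K[0,0]*d,(v-K[1,2])/K[1,1]*d,d],-1)
    if R is None: R,t=c['R'],c['t']
    return (P-t)@R   # X=R^T(P-t)
def ray(c,uv,z):
    K=c['mtx'];uv=np.atleast_2d(uv).astype(float)
    d=np.c_[(uv[:,0]-K[0,2])/K[0,0],(uv[:,1]-K[1,2])/K[1,1],np.ones(len(uv))]@c['R']
    o=-c['R'].T@c['t'];return o+d*((z-o[2])/d[:,2])[:,None]
E
python3 - <<'E'
from h import *
c=dict(np.load('top.npz'));X=cloud(c);Z=X[...,2]
print('bench z',np.median(Z[255:265,100:200]))
def blob(name,u0,u1,v0,v1,z0,z1):
    m=np.zeros(Z.shape,bool);m[v0:v1,u0:u1]=True;m&=(Z>z0)&(Z<z1)
    n,l,s,ce=cv2.connectedComponentsWithStats(m.astype(np.uint8))
    for i in range(1,n):
        if s[i,4]<8:continue
        p=X[l==i];r=cv2.minAreaRect(p[:,:2].astype(np.float32)*1000)
        print(name,s[i,4],'mean',p.mean(0).round(4),'rect',np.round(r[0],1),np.round(r[1],1),round(r[2],1),'zmed',np.median(p[:,2]).round(4),'px',ce[i].round(1))
blob('tall',340,450,205,260,.135,.17)
blob('short',340,450,205,260,.070,.10)
blob('block',335,455,205,260,.034,.050)
blob('cradle hi',240,305,225,270,.034,.06)
blob('cradle bd',240,305,225,270,.006,.03)
blob('knob',145,180,155,200,.086,.11)
blob('deck',140,230,150,205,.038,.048)
blob('rim',180,220,155,200,.0495,.06)
blob('bed ends',135,335,145,210,.026,.037)
E
python3 - <<'E'
import cv2
a=cv2.imread('pics/top.png')[145:265,135:455];cv2.imwrite('pics/topc.png',cv2.resize(a,(800,300),interpolation=2))
E
```

```text
bench z 0.0008749110698045236
tall 175 mean [ 0.4564 -0.2081  0.1502] rect [ 456.9 -208.5] [28.8 30.6] 42.4 zmed 0.1504 px [369.8 224.7]
short 162 mean [ 0.4582 -0.3673  0.0818] rect [ 458.5 -368.2] [30.8 30.1] 2.5 zmed 0.0823 px [432.4 226.7]
short 155 mean [ 0.4572 -0.2878  0.0821] rect [ 457.3 -288.1] [30.8 29.5] 75.5 zmed 0.0825 px [398.4 228.1]
short 23 mean [ 0.4531 -0.2019  0.0852] rect [ 453.8 -202.7] [18.4  6.2] 27.4 zmed 0.0877 px [362.  230.9]
block 2229 mean [ 0.4552 -0.2882  0.0405] rect [ 458.  -288.9] [ 70.8 241. ] 0.7 zmed 0.0405 px [394.4 231.7]
cradle hi 74 mean [ 0.4392 -0.0251  0.0418] rect [439.4 -25.1] [42.  10.4] 7.7 zmed 0.0429 px [286.5 241.6]
cradle hi 71 mean [0.4295 0.0461 0.042 ] rect [429.6  46.1] [41.6  9.8] 7.1 zmed 0.0427 px [257.1 246.6]
cradle bd 1143 mean [0.4335 0.0103 0.0127] rect [435.9  10.9] [ 65.  130.1] 7.8 zmed 0.0127 px [272.4 245.9]
knob 50 mean [0.6087 0.2744 0.0937] rect [608.9 274.9] [16.8 16. ] 85.7 zmed 0.0945 px [158.5 172.2]
deck 1883 mean [0.6072 0.2292 0.0429] rect [609.5 225.6] [140.5 108.9] 89.3 zmed 0.0429 px [182.9 178.1]
dec
[... 763 characters left out ...]
0273] rect [649.1 150.6] [ 7.3 10.9] 13.1 zmed 0.027 px [215.5 163. ]
bed ends 38 mean [0.6479 0.1124 0.0279] rect [646.8 110.9] [51.8  7.9] 87.6 zmed 0.0277 px [230.4 162.9]
bed ends 12 mean [0.6471 0.0744 0.0273] rect [646.8  73.7] [13.3  5.6] 85.6 zmed 0.0271 px [245.2 162.8]
bed ends 29 mean [0.5685 0.0884 0.0278] rect [568.   88.2] [ 7.8 40.3] 2.0 zmed 0.0276 px [239.9 192.7]
bed ends 35 mean [0.5678 0.0349 0.0277] rect [567.1  32.6] [50.1  7.6] 86.5 zmed 0.0277 px [261.1 192.3]
bed ends 45 mean [ 0.5676 -0.0243  0.0274] rect [567.3 -24.2] [ 8.2 58.1] 1.8 zmed 0.0273 px [284.6 191.6]
bed ends 35 mean [0.5691 0.1347 0.0277] rect [568.2 133.9] [45.6  8.1] 88.4 zmed 0.0273 px [221.6 193.1]
```

View pics/topc.png

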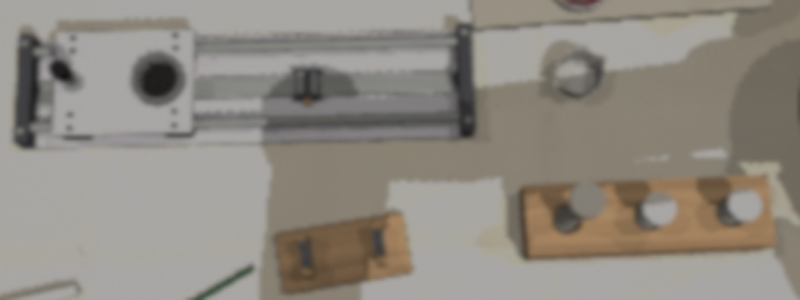

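The crop agrees with the measurements: the cradle runs roughly along y, tilted about 7.8°, and the tall cast is at the +y end of the block. The cup and knob are 85.5 mm apart against a nominal 86. There is a clip on the bed near full-image pixel (258,178).

```bash
cat >> h.py <<'E'
def rel(tx,ty,tz,yaw=None):
    from plant import sense
    s=sense();p=s['tool_pos'];y=s['orientation'][2];d=np.array([tx,ty,tz])-p
    c,n=np.cos(y),np.sin(y)
    dy=0 if yaw is None else -((yaw-y+np.pi)%(2*np.pi)-np.pi)/np.pi
    return np.round([d[0]*c+d[1]*n,d[0]*n-d[1]*c,-d[2],dy],4).tolist()
E
python3 -c "
from h import *
print(rel(.457,-.2087,.21,1.707),rel(.457,-.2087,.085,1.707))
c=dict(np.load('top.npz'));print(ray(c,[[258,178]],.015))"
```

```text
[0.3603, -0.3243, 0.0116, -0.4342] [0.3603, -0.3243, 0.1366, -0.4342]
[[0.60918144 0.04322437 0.015     ]]
```

Call:
move_arm --motion '[60,0.05,-0.045,0,-0.055,60,0.1,-0.09,0,-0.11,60,0.15,-0.135,0.005,-0.165,60,0.2,-0.18,0.01,-0.22,60,0.25,-0.225,0.01,-0.275,60,0.3,-0.27,0.0116,-0.33,60,0.34,-0.306,0.0116,-0.385,60,0.3603,-0.3243,0.0116,-0.4342,60,0.3603,-0.3243,0.0116,-0.4342,60,0.3603,-0.3243,0.0116,-0.4342]'

```text
t: 1.35
tool_pos: [0.4566, -0.21, 0.2106]
orientation: [-3.141, 0.0, 1.705]
contact_force: [0.3, 0.2, -1.4]
finger_gap: 0.06
finger_force: 0.0
```

Call:
move_arm --motion '[50,0.0012,0,0.04,0,44,0.0012,0,0.08,0,44,0.0012,0,0.11,0,44,0.0012,0,0.1255,0,44,0.0012,0,0.1255,0,10,0.0012,0,0.1255,0,10,0.0012,0,0.1255,0,10,0.0012,0,0.1255,0,10,0.0012,0,0.1255,0]'

```text
t: 2.48
tool_pos: [0.4578, -0.2083, 0.0863]
orientation: [3.14, 0.001, 1.707]
contact_force: [0.0, -0.2, 4.4]
finger_gap: 0.024
finger_force: 30.0
```

```bash
python3 - <<'E'
from plant import sense,camera
import cv2,numpy as np
c=camera("wrist");cv2.imwrite('pics/w1.png',c['img'][:,:,::-1]);print(c['tool_from_camera'].round(3))
c=camera("scene");i=c['img'][150:240,320:440,::-1];cv2.imwrite('pics/s2.png',cv2.resize(i,(640,480),interpolation=2))
a=np.hstack([cv2.imread('pics/w1.png')[:, :, :],cv2.resize(i,(560,420),interpolation=2)]);cv2.imwrite('pics/c1.png',cv2.resize(a,(800,300)))
s=sense();print(s['finger_gap'],s['finger_force'],s['contact_force'],s['ft_torque'],s['tool_pos'])
E
```

```text
[[ 0.001 -0.959 -0.282  0.078]
 [ 1.     0.001 -0.    -0.   ]
 [ 0.    -0.282  0.959 -0.162]
 [ 0.     0.     0.     1.   ]]
0.024150541480063868 29.998324513435364 [-0.2252881  -0.41135878  6.63222456] [ 0.00058033 -0.03951729 -0.00585696] [ 0.45789301 -0.20824844  0.08630172]
```

View pics/c1.png

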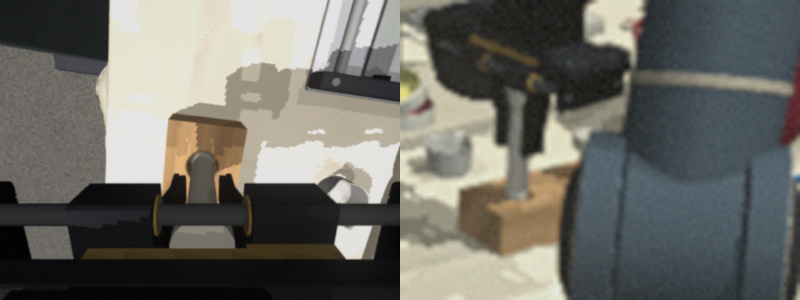

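The wrist view shows the base end at about (200,235) between the fingers, with the shaft running down into its well at (203,160). The scene crop shows the cast held upright. The gap reads 24 mm instead of 20, with 6.6 N upward on the tool, so I'll lift a little and check again.

Call:
move_arm --motion '[10,0,0,-0.003,0,10,0,0,-0.01,0,10,0,0,-0.02,0,10,0,0,-0.02,0]'

```text
t: 3.08
tool_pos: [0.4578, -0.2082, 0.1064]
orientation: [3.14, 0.001, 1.707]
contact_force: [0.2, -0.3, -1.1]
finger_gap: 0.0238
finger_force: 30.0
```

```bash
python3 - <<'E'
from plant import sense,camera
import cv2,numpy as np
from h import *
s=sense();print(s['finger_gap'],s['finger_force'],s['contact_force'],s['ft_torque'],s['tool_pos'])
c=camera("scene");np.savez('s3.npz',**c);X=cloud(c);print()
p=s['tool_pos']
m=(abs(X[...,0]-p[0])<.04)&(abs(X[...,1]-p[1])<.04)&(X[...,2]>.045)&(X[...,2]<.18)
v,u=np.nonzero(m);print(u.min(),u.max(),v.min(),v.max())
for z in np.arange(.045,.18,.008):
    k=m&(abs(X[...,2]-z)<.004); 
    if k.sum():
        q=X[k];col=c['img'][k].mean(1);b=q[col>70]
        print(z.round(3),k.sum(),len(b), (b[:,:2].mean(0).round(4),np.ptp(b[:,:2],axis=0).round(3)) if len(b)>2 else '')
i=c['img'][v.min()-5:v.max()+5,u.min()-5:u.max()+5,::-1];cv2.imwrite('pics/s4.png',cv2.resize(i,None,fx=10,fy=10,interpolation=0)[:600,:800])
E
```

```text
0.02379502852518008 30.00036746263504 [ 0.21789196 -0.33926455 -1.13402598] [ 0.01129981 -0.12932252 -0.00132727] [ 0.45775193 -0.20824364  0.1064231 ]

339 368 165 213
0.045 80 80 (array([ 0.4543, -0.2032]), array([0.07 , 0.078]))
0.053 22 22 (array([ 0.4529, -0.2025]), array([0.034, 0.016]))
0.061 13 13 (array([ 0.4539, -0.2041]), array([0.014, 0.012]))
0.069 15 15 (array([ 0.455 , -0.2016]), array([0.019, 0.015]))
0.077 15 15 (array([ 0.4519, -0.2026]), array([0.025, 0.014]))
0.085 17 17 (array([ 0.4532, -0.205 ]), array([0.018, 0.018]))
0.093 17 17 (array([ 0.4543, -0.2032]), array([0.012, 0.023]))
0.101 15 15 (array([ 0.4527, -0.2   ]), array([0.019, 0.013]))
0.109 23 13 (array([ 0.4585, -0.1997]), array([0.039, 0.02 ]))
0.117 37 13 (array([ 0.4561, -0.1973]), array([0.042, 0.008]))
0.125 38 15 (array([ 0.4571, -0.1984]), array([0.039, 0.011]))
0.133 40 9 (array([ 0.453, -0.199]), array([0.022, 0.009]))
0.141 37 11 (array([ 0.4534, -0.1988]), array([0.022, 0.008]))
0.149 42 12 (array([ 0.4519, -0.2004]), array([0.029, 0.019]))
0.157 43 13 (array([ 0.4529, -0.1975]), array([0.019, 0.008]))
0.165 44 13 (array([ 0.4518, -0.1963]), array([0.02 , 0.015]))
0.173 19 1
```

View pics/s4.png

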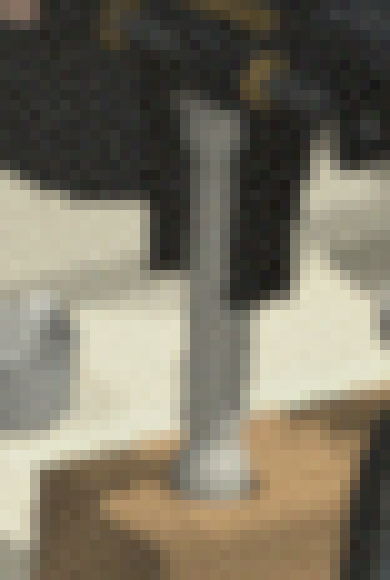

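The crop shows the cast hanging upright between the fingers, with its head at (215,465) just clear of the well. A 24 mm gap fits the finger bodies holding the 26 mm collar instead of the pads on the shaft. I'll set the cast back and grip the base disc itself, which the pads can reach and which can pivot.

Call:
move_arm --motion '[10,0,0,0.01,0,10,0,0,0.02,0,10,0,0,0.02,0,60,0,0,0.02,0,60,0,0,0.02,0,60,0,0,0.02,0,60,0,0,0,0,60,0,0,-0.022,0,60,0,0,-0.022,0,15,0,0,-0.022,0,15,0,0,-0.022,0,15,0,0,-0.022,0,15,0,0,-0.022,0]'

```text
t: 4.75
tool_pos: [0.4569, -0.2079, 0.1271]
orientation: [-3.141, -0.0, 1.707]
contact_force: [0.3, 0.1, -0.3]
finger_gap: 0.0305
finger_force: 30.0
```

```bash
python3 -c "
from h import *
C=np.array([.435,.0107]);e=np.array([-.1363,.9907])
p=C-.064*e;print(rel(p[0],p[1],.19,1.707))"
```

```text
[0.1555, 0.008, -0.0629, 0.0]
```

Call:
move_arm --motion '[15,0,0,-0.03,0,15,0,0,-0.063,0,15,0.025,0.001,-0.063,0,15,0.06,0.003,-0.063,0,15,0.1,0.005,-0.063,0,15,0.13,0.007,-0.063,0,15,0.15,0.008,-0.063,0,15,0.1555,0.008,-0.063,0,15,0.1555,0.008,-0.063,0,15,0.1555,0.008,-0.04,0,15,0.1555,0.008,-0.018,0,15,0.1555,0.008,-0.013,0,15,0.1555,0.008,-0.013,0]'

```text
t: 6.38
tool_pos: [0.4441, -0.0534, 0.1405]
orientation: [-3.142, -0.0, 1.706]
contact_force: [0.1, -0.2, -1.1]
finger_gap: 0.0305
finger_force: 30.0
```

```bash
python3 - <<'E'
from plant import sense,camera
import cv2,numpy as np
from h import *
C=np.array([.435,.0107]);e=np.array([-.1363,.9907]);n=np.array([.9907,.1363])
s=sense();print(s['finger_gap'],s['contact_force'].round(2),s['tool_pos'],s['orientation'][2]);d=s['tool_pos'][:2]-C;print('cradle x,lat',d@e,d@n)
c=camera("scene");X=cloud(c);q=X[...,:2]-C
m=(abs(q@e+.064)<.035)&(abs(q@n)<.03)&(X[...,2]>.018)&(X[...,2]<.135)
v,u=np.nonzero(m)
for z in np.arange(.024,.13,.01):
    k=m&(abs(X[...,2]-z)<.005);b=q[k]
    if len(b)>2: print(z.round(3),len(b),(b@e).mean().round(4),(b@n).mean().round(4))
a,b_=max(v.min()-25,0),max(u.min()-45,0);i=c['img'][a:v.max()+25,b_:u.max()+45,::-1];cv2.imwrite('pics/s5.png',cv2.resize(i,None,fx=5,fy=5,interpolation=2)[:600,:800])
E
```

```text
0.03050213130497448 [ 0.1  -0.24 -1.13] [ 0.44413255 -0.05344358  0.14051737] 1.7058342400810433
cradle x,lat -0.06479181194492188 0.0003048495812308457
0.024 28 -0.0337 -0.0011
0.034 47 -0.0416 -0.0029
0.044 63 -0.0445 -0.0019
0.054 22 -0.0563 -0.0035
0.064 21 -0.0582 -0.0024
0.074 22 -0.0577 -0.0052
0.084 20 -0.0602 -0.0033
0.094 21 -0.0604 -0.0044
0.104 26 -0.0598 -0.0033
0.114 18 -0.0602 -0.0034
0.124 22 -0.0594 -0.0046
```

View pics/s5.png

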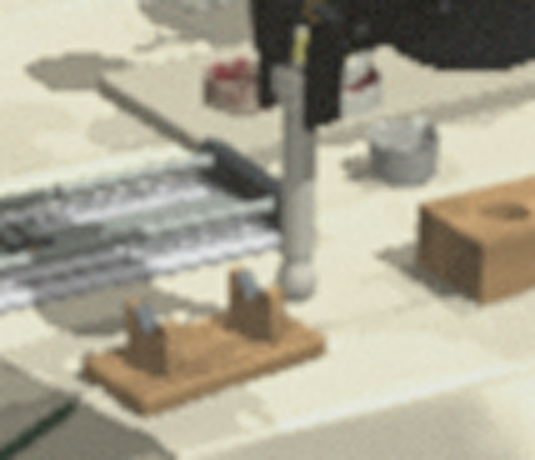

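The crop shows the cast hanging vertical with its head ball at (298,278), just outside the right-hand saddle and in line with the V's. Next is the tilt arc.

Call:
move_arm --motion '[15,0.01,0,0.0035,0,15,0.025,0,0.005,0,15,0.041,0,0.0075,0,15,0.055,0,0.0125,0,15,0.069,0,0.019,0,15,0.081,0,0.0275,0,15,0.093,0,0.037,0,15,0.102,0,0.048,0,15,0.11,0,0.0595,0,15,0.11,0,0.0595,0]'

```text
t: 7.68
tool_pos: [0.429, 0.0586, 0.0812]
orientation: [3.141, -0.002, 1.71]
contact_force: [-0.5, 2.7, 3.9]
finger_gap: 0.0303
finger_force: 30.0
```

```bash
cat > look.py <<'E'
import sys
from plant import sense,camera
from h import *
s=sense();print(s['t'],s['finger_gap'],s['contact_force'].round(2),s['ft_torque'].round(2),s['tool_pos'].round(4),s['orientation'].round(3))
c=camera("scene");np.savez('last.npz',**c);X=cloud(c)
x0,x1,y0,y1=map(float,sys.argv[2:6])
m=(X[...,0]>x0)&(X[...,0]<x1)&(X[...,1]>y0)&(X[...,1]<y1)&(X[...,2]>.0)&(X[...,2]<.2)
v,u=np.nonzero(m);a=max(v.min()-10,0);b=max(u.min()-10,0)
i=c['img'][a:v.max()+10,b:u.max()+10,::-1];f=min(600/i.shape[0],800/i.shape[1],6)
cv2.imwrite(f'pics/{sys.argv[1]}.png',cv2.resize(i,None,fx=f,fy=f,interpolation=2));print('off',b,a,f)
E
python3 look.py s6 .38 .5 -.1 .13
```

```text
7.675 0.030339138667865927 [-0.55  2.69  3.93] [ 0.55  0.04 -0.01] [0.429  0.0586 0.0812] [ 3.141e+00 -2.000e-03  1.710e+00]
off 238 161 5.660377358490566
```

View pics/s6.png

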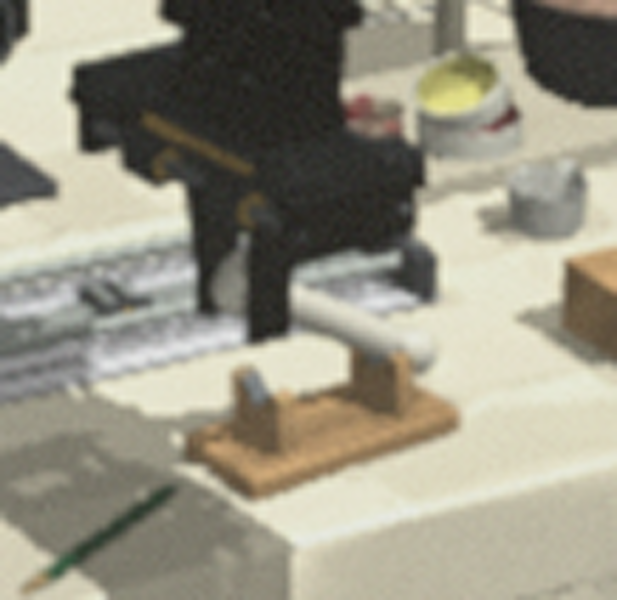

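The cast is tilted well over. The shaft rests in the right-hand saddle at (385,350), the head is outside it at (425,350), and the base is in the fingers. I'll finish laying it down and release.

Call:
move_arm --motion '[15,0.005,0,0.013,0,15,0.009,0,0.026,0,15,0.011,0,0.039,0,15,0.0115,0,0.05,0,15,0.0115,0,0.0515,0,15,0.0115,0,0.0515,0,50,0.0115,0,0.0515,0,50,0.0115,0,0.0515,0,50,0.0115,0,0.03,0,50,0.0115,0,-0.02,0,50,0.0115,0,-0.06,0,50,0.0115,0,-0.06,0]'

```text
t: 9.22
tool_pos: [0.4297, 0.0676, 0.1438]
orientation: [3.135, 0.001, 1.706]
contact_force: [-0.3, -0.1, -0.6]
finger_gap: 0.05
finger_force: 0.0
```

```bash
python3 - <<'E'
from plant import sense,camera
from h import *
C=np.array([.435,.0107]);e=np.array([-.1363,.9907]);n=np.array([.9907,.1363])
s=sense();print(s['tool_pos'],s['contact_force'])
for nm in('scene','top'):
    c=camera(nm);X=cloud(c);q=X[...,:2]-C;x=q@e;l=q@n
    for a in np.arange(-.1,.09,.01):
        k=(abs(x-a)<.005)&(abs(l)<.035)&(X[...,2]>.03)&(X[...,2]<.09)
        if k.sum()>3: print(nm,a.round(3),k.sum(),'zmax',np.percentile(X[k][:,2],95).round(4),'lat',l[k].mean().round(4))
    k=(abs(l)<.022)&(X[...,2]>.05)&(X[...,2]<.09)&(abs(x)<.12);print('ext',np.percentile(x[k],[1,99]).round(4))
E
```

```text
[0.42966997 0.067621   0.1437694 ] [-0.25812836 -0.11202504 -0.6209398 ]
scene -0.07 14 zmax 0.0607 lat -0.0045
scene -0.06 27 zmax 0.0619 lat -0.0036
scene -0.05 17 zmax 0.0594 lat -0.0053
scene -0.04 29 zmax 0.0592 lat -0.0081
scene -0.03 57 zmax 0.0589 lat -0.008
scene -0.02 23 zmax 0.0604 lat -0.0049
scene -0.01 14 zmax 0.0594 lat -0.0043
scene -0.0 24 zmax 0.061 lat -0.0046
scene 0.01 21 zmax 0.0614 lat -0.004
scene 0.02 22 zmax 0.0601 lat -0.0036
scene 0.03 27 zmax 0.0599 lat -0.0067
scene 0.04 52 zmax 0.0599 lat -0.0102
scene 0.05 27 zmax 0.0635 lat -0.0072
scene 0.06 69 zmax 0.0651 lat 0.0001
scene 0.07 12 zmax 0.0636 lat -0.0048
ext [-0.0723  0.0658]
top -0.08 8 zmax 0.0546 lat -0.0015
top -0.07 36 zmax 0.0583 lat -0.0018
top -0.06 38 zmax 0.0583 lat -0.0021
top -0.05 30 zmax 0.057 lat -0.0014
top -0.04 60 zmax 0.0567 lat -0.0008
top -0.03 49 zmax 0.0576 lat -0.0022
top -0.02 34 zmax 0.057 lat -0.0018
top -0.01 36 zmax 0.0583 lat -0.0014
top -0.0 36 zmax 0.0579 lat -0.0006
top 0.01 32 zmax 0.0577 lat -0.001
ext [-0.0761  0.0149]
```

```bash
python3 -c "
from h import *
C=np.array([.435,.0107]);e=np.array([-.1363,.9907]);n=np.array([.9907,.1363])
p=C-.062*e-.001*n;print(rel(p[0],p[1],.029,1.707))"
```

```text
[-0.1188, -0.0008, 0.1119, -0.0003]
```

Call:
move_arm --motion '[50,-0.05,-0.0008,0,0,50,-0.1,-0.0008,0,0,50,-0.1188,-0.0008,0.01,0,45,-0.1188,-0.0008,0.06,0,45,-0.1188,-0.0008,0.1,0,45,-0.1188,-0.0008,0.112,0,45,-0.1188,-0.0008,0.112,0,10,-0.1188,-0.0008,0.112,0,10,-0.1188,-0.0008,0.112,0,10,-0.1188,-0.0008,0.112,0,10,-0.1188,-0.0008,0.112,0]'

```text
t: 10.7
tool_pos: [0.4435, -0.0505, 0.0296]
orientation: [3.14, 0.001, 1.707]
contact_force: [1.0, -0.5, 2.1]
finger_gap: 0.0221
finger_force: 30.0
```

Call:
move_arm --motion '[10,0,0,-0.005,0,10,0,0,-0.012,0,10,0,0,-0.02,0,10,0,0,-0.02,0]'

```text
t: 11.2
tool_pos: [0.4432, -0.0504, 0.0496]
orientation: [3.14, 0.001, 1.707]
contact_force: [-0.4, -0.1, -1.0]
finger_gap: 0.0224
finger_force: 30.0
```

```bash
cat > ax.py <<'E'
from plant import sense,camera
from h import *
C=np.array([.435,.0107]);e=np.array([-.1363,.9907]);n=np.array([.9907,.1363])
s=sense();print(s['t'],s['tool_pos'].round(4),s['contact_force'].round(2),s['ft_torque'].round(3),s['finger_gap']);g=s['tool_pos'][:2]-C;print('tool x',g@e,'lat',g@n)
c=camera('scene');X=cloud(c);q=X[...,:2]-C;x=q@e;l=q@n;gx=g@e
for a in np.arange(gx+.01,gx+.15,.01):
    k=(abs(x-a)<.005)&(abs(l-g@n)<.03)&(X[...,2]>.03)&(X[...,2]<.2)
    if k.sum()>3: print((a-gx).round(3),k.sum(),'z',np.percentile(X[k][:,2],[5,50,95]).round(3),'lat',l[k].mean().round(4))
E
python3 ax.py
```

```text
11.2 [ 0.4432 -0.0504  0.0496] [-0.4  -0.08 -0.96] [-0.077 -0.087 -0.045] 0.02239526807291051
tool x -0.06164415251469286 lat -0.00015988863784330688
0.01 151 z [0.06  0.089 0.125] lat -0.0033
0.02 138 z [0.039 0.151 0.197] lat -0.0052
0.03 269 z [0.034 0.156 0.19 ] lat -0.0011
0.04 81 z [0.062 0.132 0.146] lat 0.001
0.05 23 z [0.065 0.074 0.08 ] lat -0.0035
0.06 20 z [0.064 0.075 0.078] lat -0.0051
0.07 18 z [0.063 0.073 0.079] lat -0.004
0.08 24 z [0.064 0.074 0.078] lat -0.0053
0.09 27 z [0.039 0.071 0.078] lat -0.0049
0.1 69 z [0.033 0.042 0.077] lat -0.0045
0.11 35 z [0.033 0.066 0.08 ] lat -0.0043
0.12 50 z [0.056 0.072 0.083] lat -0.0012
0.13 36 z [0.057 0.07  0.083] lat -0.002
```

The cast holds horizontal by its head and friction stops it swinging. I'll hinge it instead: base face against the inner edge of the far saddle, then raise the head along an arc while pressing axially.

Call:
move_arm --motion '[10,0,0,-0.006,0,10,-0.02,0,-0.006,0,10,-0.0395,0,-0.006,0,10,-0.0395,0,0.005,0,10,-0.0395,0,0.0155,0,10,-0.0395,0,0.0155,0,10,-0.037,0,0.0155,0,10,-0.0355,0,0.0155,0,10,-0.0345,0,0.0155,0,10,-0.0345,0,0.0155,0]'

```text
t: 12.5
tool_pos: [0.4476, -0.0844, 0.0336]
orientation: [3.141, 0.0, 1.707]
contact_force: [0.3, 0.3, -1.1]
finger_gap: 0.0223
finger_force: 30.0
```

```bash
python3 ax.py
```

```text
12.5 [ 0.4476 -0.0844  0.0336] [ 0.35  0.31 -1.07] [-0.052 -0.114 -0.039] 0.022288602161711402
tool x -0.09592136793209932 lat -0.0005232915603354748
0.01 142 z [0.043 0.074 0.1  ] lat -0.0028
0.02 140 z [0.055 0.159 0.185] lat -0.0044
0.03 198 z [0.058 0.145 0.182] lat -0.0014
0.04 90 z [0.052 0.121 0.199] lat -0.0005
0.05 20 z [0.038 0.058 0.063] lat -0.0061
0.06 46 z [0.031 0.047 0.062] lat -0.0082
0.07 44 z [0.031 0.048 0.065] lat -0.0068
0.08 16 z [0.05  0.057 0.064] lat -0.0044
0.09 26 z [0.047 0.058 0.063] lat -0.0048
0.1 16 z [0.047 0.058 0.062] lat -0.0042
0.11 25 z [0.047 0.058 0.064] lat -0.0065
0.12 42 z [0.044 0.055 0.068] lat -0.003
0.13 60 z [0.035 0.048 0.065] lat 0.0001
0.14 57 z [0.031 0.039 0.05 ] lat -0.0023
```

Call:
move_arm --motion '[10,0.001,0,0,0,10,0.002,0,0,0,10,0.003,0,0,0,10,0.003,0,0,0]'

```text
t: 13.05
tool_pos: [0.4471, -0.0816, 0.0335]
orientation: [3.142, 0.0, 1.707]
contact_force: [0.8, 0.4, -1.1]
finger_gap: 0.022
finger_force: 30.0
```

Call:
move_arm --motion '[10,0.001,0,0,0,10,0.002,0,0,0,10,0.003,0,0,0,10,0.003,0,0,0]'

```text
t: 13.55
tool_pos: [0.447, -0.0814, 0.0337]
orientation: [-3.142, 0.004, 1.705]
contact_force: [0.5, -8.3, 0.3]
finger_gap: 0.0224
finger_force: 30.0
```

Contact is at 8 N. Starting the hinge arc.

Call:
move_arm --motion '[10,0.0008,0,-0.005,0,10,0.0015,0,-0.0105,0,10,0.0022,0,-0.0155,0,10,0.003,0,-0.021,0,10,0.0045,0,-0.026,0,10,0.006,0,-0.031,0,10,0.0097,0,-0.041,0,10,0.0097,0,-0.041,0]'

```text
t: 14.55
tool_pos: [0.446, -0.0705, 0.0752]
orientation: [3.14, 0.003, 1.706]
contact_force: [0.6, -6.6, -0.1]
finger_gap: 0.0221
finger_force: 30.0
```

```bash
python3 ax.py
```

```text
14.55 [ 0.446  -0.0705  0.0752] [ 0.57 -6.64 -0.06] [-1.437 -0.265  0.043] 0.022110521518394724
tool x -0.08196023388666288 lat -0.00017624121515219141
0.01 167 z [0.086 0.112 0.144] lat -0.0017
0.02 70 z [0.086 0.162 0.196] lat -0.0013
0.03 153 z [0.085 0.179 0.198] lat 0.0002
0.04 96 z [0.041 0.155 0.171] lat -0.0003
0.05 92 z [0.032 0.044 0.087] lat -0.0026
0.06 23 z [0.068 0.079 0.085] lat -0.0038
0.07 26 z [0.063 0.074 0.081] lat -0.0041
0.08 25 z [0.062 0.072 0.077] lat -0.0038
0.09 29 z [0.054 0.067 0.074] lat -0.0036
0.1 23 z [0.052 0.062 0.07 ] lat -0.0045
0.11 41 z [0.041 0.056 0.069] lat -0.0022
0.12 101 z [0.033 0.046 0.067] lat -0.0024
0.13 10 z [0.031 0.037 0.044] lat 0.0018
```

Call:
move_arm --motion '[10,0.0046,0,-0.0094,0,10,0.01,0,-0.0186,0,10,0.0148,0,-0.025,0,10,0.0196,0,-0.0313,0,10,0.0251,0,-0.037,0,10,0.0307,0,-0.0425,0,10,0.037,0,-0.0475,0,10,0.0432,0,-0.0523,0,10,0.05,0,-0.0565,0,10,0.0569,0,-0.0603,0,10,0.064,0,-0.0635,0,10,0.0715,0,-0.0665,0,10,0.0715,0,-0.0665,0]'

```text
t: 16.23
tool_pos: [0.4376, 0.001, 0.1428]
orientation: [3.138, 0.003, 1.707]
contact_force: [1.0, -5.7, 11.4]
finger_gap: 0.0216
finger_force: 30.0
```

```bash
cat > az.py <<'E'
from plant import sense,camera
from h import *
s=sense();print(s['t'],s['tool_pos'].round(4),s['contact_force'].round(2),s['ft_torque'].round(3),s['finger_gap'],s['orientation'].round(3))
p=s['tool_pos']
c=camera('scene');X=cloud(c)
m=(abs(X[...,0]-p[0])<.06)&(abs(X[...,1]-p[1])<.09)&(X[...,2]<p[2]-.003)&(X[...,2]>.03)
z=p[2]-.01
for z in np.arange(p[2]-.01,.045,-.01):
    k=m&(abs(X[...,2]-z)<.005)
    if k.sum()>3: print(z.round(3),k.sum(),'dx,dy',(np.median(X[k][:,:2],0)-p[:2]).round(4),'ptp y',np.ptp(X[k][:,1]).round(3))
E
python3 az.py
```

```text
16.225 [0.4376 0.001  0.1428] [ 1.02 -5.66 11.41] [-1.511 -0.132  0.008] 0.02162987258033631 [3.138e+00 3.000e-03 1.707e+00]
0.133 29 dx,dy [-0.0061  0.0147] ptp y 0.02
0.123 31 dx,dy [-0.0078  0.0215] ptp y 0.023
0.113 29 dx,dy [-0.0087  0.0236] ptp y 0.018
0.103 27 dx,dy [-0.0104  0.0291] ptp y 0.018
0.093 29 dx,dy [-0.0089  0.0325] ptp y 0.02
0.083 25 dx,dy [-0.0106  0.037 ] ptp y 0.02
0.073 37 dx,dy [-0.0108  0.0422] ptp y 0.023
0.063 43 dx,dy [-0.0138  0.0489] ptp y 0.033
0.053 35 dx,dy [-0.0173  0.0441] ptp y 0.088
```

Call:
move_arm --motion '[10,0.0076,0,-0.0025,0,10,0.0153,0,-0.0042,0,10,0.023,0,-0.0056,0,10,0.0309,0,-0.0064,0,10,0.039,0,-0.0068,0,10,0.0468,0,-0.0065,0,10,0.052,0,-0.0065,0,10,0.0573,0,-0.0062,0,10,0.0573,0,-0.0062,0]'

```text
t: 17.4
tool_pos: [0.4309, 0.0609, 0.1503]
orientation: [3.134, -0.0, 1.709]
contact_force: [-0.9, 0.9, 19.0]
finger_gap: 0.0214
finger_force: 29.9
```

```bash
python3 az.py
```

```text
17.4 [0.4309 0.0609 0.1503] [-0.86  0.94 19.01] [-0.214  0.134 -0.031] 0.021449763095500108 [ 3.134 -0.     1.709]
0.14 22 dx,dy [-0.0034 -0.0024] ptp y 0.018
0.13 28 dx,dy [-0.0058 -0.0036] ptp y 0.018
0.12 21 dx,dy [-0.0049 -0.0044] ptp y 0.015
0.11 26 dx,dy [-0.0051 -0.0049] ptp y 0.02
0.1 25 dx,dy [-0.0044 -0.0054] ptp y 0.02
0.09 23 dx,dy [-0.0053 -0.0082] ptp y 0.019
0.08 22 dx,dy [-0.0045 -0.0075] ptp y 0.018
0.07 32 dx,dy [-0.0079 -0.0083] ptp y 0.024
0.06 42 dx,dy [-0.0078 -0.0071] ptp y 0.033
0.05 54 dx,dy [-0.0085 -0.0186] ptp y 0.093
```

Call:
move_arm --motion '[10,-0.005,0,0,0,10,-0.01,0,0,0,10,-0.01,0,-0.005,0,10,-0.01,0,-0.03,0,10,-0.01,0,-0.06,0,10,-0.01,0,-0.06,0]'

```text
t: 18.2
tool_pos: [0.4301, 0.0496, 0.2084]
orientation: [3.138, 0.0, 1.707]
contact_force: [0.3, -0.0, -0.6]
finger_gap: 0.0217
finger_force: 30.0
```

```bash
sed -i 's/>.03)$/>.055)/' az.py; python3 az.py; python3 -c "
from h import *
print(rel(.609,.189,.225,1.5708))"
```

```text
18.2 [0.4301 0.0496 0.2084] [ 0.28 -0.04 -0.62] [ 0.028 -0.115 -0.01 ] 0.021655455632140948 [3.138 0.    1.707]
0.198 28 dx,dy [-0.0054  0.0012] ptp y 0.018
0.188 22 dx,dy [-0.0055  0.0016] ptp y 0.017
0.178 25 dx,dy [-0.0077  0.0015] ptp y 0.017
0.168 24 dx,dy [-0.0063  0.0034] ptp y 0.019
0.158 29 dx,dy [-0.0078  0.0019] ptp y 0.019
0.148 27 dx,dy [-0.0068  0.0049] ptp y 0.02
0.138 27 dx,dy [-0.0072  0.0058] ptp y 0.021
0.128 39 dx,dy [-0.0085  0.005 ] ptp y 0.023
0.118 41 dx,dy [-0.0092  0.0083] ptp y 0.029
0.108 28 dx,dy [-0.0121  0.008 ] ptp y 0.031
[0.1141, 0.1973, -0.0178, 0.0434]
```

```bash
python3 -c "
from h import *
print(rel(.610,.183,.225,1.5708))"
```

```text
[0.108, 0.1975, -0.0178, 0.0434]
```

Call:
move_arm --motion '[10,0.01,0.018,-0.0178,0.005,10,0.03,0.052,-0.0178,0.015,10,0.05,0.09,-0.0178,0.025,10,0.07,0.128,-0.0178,0.035,10,0.088,0.161,-0.0178,0.0434,10,0.1,0.183,-0.0178,0.0434,10,0.106,0.194,-0.0178,0.0434,10,0.108,0.1975,-0.0178,0.0434,10,0.108,0.1975,-0.0178,0.0434,10,0.108,0.1975,-0.0178,0.0434]'

```text
t: 19.5
tool_pos: [0.6097, 0.1818, 0.2251]
orientation: [-3.142, 0.001, 1.57]
contact_force: [-0.5, -0.1, -1.4]
finger_gap: 0.0217
finger_force: 30.0
```

```bash
python3 az.py; python3 - <<'E'
from plant import camera,sense
from h import *
p=sense()['tool_pos'];c=camera('top');X=cloud(c)
for nm,c in(('top',c),('scene',camera('scene'))):
    X=cloud(c);d=np.hypot(X[...,0]-p[0],X[...,1]-p[1])
    k=(d<.04)&(X[...,2]>.048)&(X[...,2]<.056);q=X[k]
    print(nm,k.sum(),cv2.minEnclosingCircle((q[:,:2]*1000).astype(np.float32)) if k.sum()>4 else '')
    k=(d<.04)&(X[...,2]>.1)&(X[...,2]<.135);q=X[k];print(k.sum(),q.mean(0) if k.sum() else '')
E
```

```text
19.5 [0.6097 0.1818 0.2251] [-0.46 -0.14 -1.42] [ 0.043 -0.062  0.042] 0.021690281543514874 [-3.142e+00  1.000e-03  1.570e+00]
0.215 23 dx,dy [-0.006  -0.0012] ptp y 0.021
0.205 22 dx,dy [-0.0068 -0.0003] ptp y 0.017
0.195 24 dx,dy [-0.0052 -0.0003] ptp y 0.018
0.185 24 dx,dy [-0.0066  0.0006] ptp y 0.019
0.175 26 dx,dy [-0.0063  0.0036] ptp y 0.021
0.165 20 dx,dy [-0.0078  0.0028] ptp y 0.019
0.155 24 dx,dy [-0.0069  0.0038] ptp y 0.019
0.145 33 dx,dy [-0.0079  0.0037] ptp y 0.025
0.135 39 dx,dy [-0.0118  0.007 ] ptp y 0.032
0.125 24 dx,dy [-0.0135  0.0059] ptp y 0.027
0.055 35 dx,dy [-0.009   0.0121] ptp y 0.049
top 0 
0 
scene 124 ((610.1781616210938, 181.34149169921875), 39.54607009887695)
49 [0.59895175 0.18769398 0.12954171]
```

Call:
move_arm --motion '[10,0.001,0,0.03,0,10,0.001,0,0.055,0,10,0.001,0,0.066,0,10,0.001,0,0.07,0,10,0.001,0,0.072,0,10,0.001,0,0.074,0,10,0.001,0,0.076,0,10,0.001,0,0.076,0]'

```text
t: 20.65
tool_pos: [0.6135, 0.1885, 0.1568]
orientation: [3.13, -0.007, 1.572]
contact_force: [-2.6, 2.9, 24.0]
finger_gap: 0.0215
finger_force: 30.1
```

Call:
move_arm --motion '[10,0.001,0,-0.006,0,10,0.001,0,-0.014,0,10,0.001,0,-0.014,0,10,0.001,0,-0.014,0]'

```text
t: 21.15
tool_pos: [0.61, 0.1841, 0.1624]
orientation: [-3.141, 0.001, 1.57]
contact_force: [-1.2, -0.1, -1.2]
finger_gap: 0.0213
finger_force: 30.0
```

```bash
python3 az.py; python3 - <<'E'
from plant import camera
from h import *
c=camera('scene');w=camera('wrist');np.savez('w.npz',**w);np.savez('sc.npz',**c)
X=cloud(c);m=(abs(X[...,0]-.61)<.08)&(abs(X[...,1]-.19)<.1)&(X[...,2]<.2)&(X[...,2]>.02);v,u=np.nonzero(m)
print(u.min(),v.min(),u.max(),v.max())
i=c['img'][v.min():v.max(),u.min():u.max(),::-1];a=cv2.resize(i,(400,int(400*i.shape[0]/i.shape[1])),interpolation=2)
b=cv2.resize(w['img'][:,:,::-1],(400,300));H=max(a.shape[0],300)
o=np.zeros((H,800,3),np.uint8);o[:a.shape[0],:400]=a;o[:300,400:]=b;cv2.imwrite('pics/c2.png',o[:600])
E
```

```text
21.15 [0.61   0.1841 0.1624] [-1.17 -0.11 -1.23] [-0.021 -0.112 -0.016] 0.021296371391659092 [-3.141e+00  1.000e-03  1.570e+00]
0.152 22 dx,dy [-0.0066  0.0017] ptp y 0.014
0.142 21 dx,dy [-0.0078  0.0005] ptp y 0.017
0.132 25 dx,dy [-0.0091  0.0009] ptp y 0.023
0.122 22 dx,dy [-0.0099  0.0015] ptp y 0.016
0.112 24 dx,dy [-0.0092  0.0012] ptp y 0.019
0.102 22 dx,dy [-0.0096  0.0028] ptp y 0.096
0.092 28 dx,dy [-0.0089  0.0045] ptp y 0.097
0.082 28 dx,dy [-0.0103  0.0029] ptp y 0.099
0.072 38 dx,dy [-0.0124  0.0036] ptp y 0.032
0.062 27 dx,dy [-0.0158  0.0043] ptp y 0.031
0.052 25 dx,dy [-0.0149  0.0204] ptp y 0.043
174 164 249 237
```

View pics/c2.png

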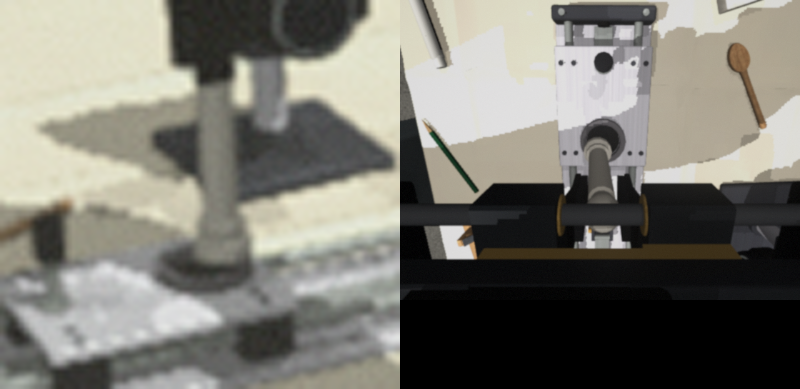

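The scene crop shows the base hovering just over the cup, slightly left. The wrist view has the cup centre near (604,138) and the base at (597,150), so the cast leans a little toward −x. I'll measure both with the wrist range data.

```bash
cat > wr.py <<'E'
from plant import sense,camera
from h import *
from scipy.optimize import least_squares
s=sense();w=camera('wrist');T=w['tool_from_camera'];K=w['mtx'];d=w['range_z'];v,u=np.mgrid[:420,:560]
P=np.stack([(u-K[0,2])/K[0,0]*d,(v-K[1,2])/K[1,1]*d,d],-1)@T[:3,:3].T+T[:3,3]
y=s['orientation'][2];c,n=np.cos(y),np.sin(y);R=np.array([[c,n,0],[n,-c,0],[0,0,-1]])
X=P@R.T+s['tool_pos'];X[d==0]=0
print('tool',s['tool_pos'].round(4),s['contact_force'].round(1))
def circ(q,r,g):
    f=least_squares(lambda p:np.hypot(*(q[:,:2]-p).T)-r,g,loss='soft_l1',f_scale=.001);return f.x.round(4),len(q),np.sqrt(np.mean(f.fun**2)).round(4)
g=s['tool_pos'][:2]
k=(np.hypot(X[...,0]-.609,X[...,1]-.189)<.036)&(X[...,2]>.0505)&(X[...,2]<.056);q=X[k];print('rim (r~23.5)',circ(q,.0235,[.609,.189]),np.ptp(q,axis=0).round(3))
k=(np.hypot(X[...,0]-.609,X[...,1]-.279)<.03)&(X[...,2]>.09)&(X[...,2]<.10);print('knob top',X[k].mean(0).round(4),k.sum())
for z in np.arange(s['tool_pos'][2]+.01,.055,-.01):
    k=(np.hypot(X[...,0]-g[0],X[...,1]-g[1])<.028)&(abs(X[...,2]-z)<.005)&(abs(X[...,0]-g[0])<.02);q=X[k]
    if k.sum()>15: print(z.round(3),k.sum(),'mid x',((np.percentile(q[:,0],3)+np.percentile(q[:,0],97))/2-g[0]).round(4),'w',np.ptp(q[:,0]).round(4),'ymax',(np.percentile(q[:,1],98)-g[1]).round(4))
E
python3 wr.py
```

```text
tool [0.61   0.1843 0.1623] [ 0.4  0.7 -1.5]
rim (r~23.5) (array([0.61  , 0.1907]), 1042, np.float64(0.002)) [0.053 0.052 0.004]
knob top [0.6106 0.2764 0.0958] 611
0.172 722 mid x -0.0005 w 0.0392 ymax 0.0119
0.162 502 mid x -0.0003 w 0.039 ymax 0.0118
0.152 254 mid x -0.0021 w 0.0198 ymax 0.0053
0.142 216 mid x -0.0026 w 0.0197 ymax 0.0056
0.132 188 mid x -0.0031 w 0.0198 ymax 0.0058
0.122 169 mid x -0.0038 w 0.0196 ymax 0.0063
0.112 149 mid x -0.0039 w 0.0203 ymax 0.0066
0.102 125 mid x -0.0042 w 0.0195 ymax 0.0067
0.092 111 mid x -0.005 w 0.0193 ymax 0.007
0.082 277 mid x -0.0057 w 0.0248 ymax 0.0099
0.072 291 mid x -0.0061 w 0.029 ymax 0.013
0.062 186 mid x -0.0051 w 0.0298 ymax 0.0137
```

Call:
move_arm --motion '[10,0.0045,0.003,0,0,10,0.0087,0.0062,0,0,10,0.0087,0.0062,0,0,10,0.0087,0.0062,0.003,0,10,0.0087,0.0062,0.006,0,10,0.0087,0.0062,0.009,0,10,0.0087,0.0062,0.011,0,10,0.0087,0.0062,0.013,0,10,0.0087,0.0062,0.013,0]'

```text
t: 22.48
tool_pos: [0.6163, 0.1932, 0.1498]
orientation: [-3.141, 0.0, 1.571]
contact_force: [-0.0, 0.1, -0.7]
finger_gap: 0.0212
finger_force: 30.0
```

```bash
python3 wr.py
```

```text
tool [0.6163 0.1932 0.1498] [-0.   0.1 -0.7]
rim (r~23.5) (array([0.61  , 0.1898]), 1486, np.float64(0.004)) [0.052 0.05  0.005]
knob top [0.6105 0.2765 0.0957] 658
0.16 721 mid x -0.0004 w 0.0392 ymax 0.0119
0.15 498 mid x -0.0005 w 0.0392 ymax 0.0119
0.14 252 mid x -0.002 w 0.0195 ymax 0.0052
0.13 219 mid x -0.0026 w 0.0197 ymax 0.0056
0.12 194 mid x -0.003 w 0.02 ymax 0.0059
0.11 168 mid x -0.0034 w 0.0202 ymax 0.0062
0.1 144 mid x -0.0039 w 0.0198 ymax 0.0064
0.09 124 mid x -0.0043 w 0.0192 ymax 0.0068
0.08 120 mid x -0.0047 w 0.0194 ymax 0.0071
0.07 273 mid x -0.0057 w 0.0248 ymax 0.01
0.06 289 mid x -0.0062 w 0.0298 ymax 0.0128
```

The base is inside the cup now. Lowering to the floor.

Call:
move_arm --motion '[10,0,0,0.001,0,10,0,0,0.002,0,10,0,0,0.003,0,10,0,0,0.003,0]'

```text
t: 23.02
tool_pos: [0.6172, 0.1943, 0.149]
orientation: [3.139, -0.001, 1.571]
contact_force: [-1.5, -0.6, 6.8]
finger_gap: 0.0216
finger_force: 30.0
```

Call:
move_arm --motion '[10,0,-0.002,0.003,0,10,0,-0.005,0.003,0,10,0,-0.005,0.002,0,26,0,-0.005,0.002,0,45,0,-0.005,0.002,0,45,0,-0.005,0.002,0,45,0,-0.005,0.002,0]'

```text
t: 23.9
tool_pos: [0.6112, 0.1931, 0.1444]
orientation: [-3.141, 0.0, 1.571]
contact_force: [0.1, -0.1, -0.3]
finger_gap: 0.0432
finger_force: 0.0
```

```bash
python3 wr.py
```

```text
tool [0.6112 0.1931 0.1444] [ 0.1 -0.1 -0.3]
rim (r~23.5) (array([0.6101, 0.1896]), 1589, np.float64(0.0042)) [0.054 0.05  0.005]
knob top [0.6105 0.2766 0.0957] 697
0.154 440 mid x -0.0006 w 0.0195 ymax 0.0085
0.144 270 mid x -0.0007 w 0.0198 ymax 0.0087
0.134 220 mid x -0.0006 w 0.0195 ymax 0.0085
0.124 194 mid x -0.0003 w 0.0198 ymax 0.0087
0.114 171 mid x -0.0005 w 0.0196 ymax 0.0085
0.104 150 mid x -0.0005 w 0.0195 ymax 0.0086
0.094 127 mid x -0.0005 w 0.0196 ymax 0.0085
0.084 111 mid x -0.0004 w 0.0198 ymax 0.0085
0.074 99 mid x -0.0006 w 0.0191 ymax 0.0084
0.064 309 mid x -0.0003 w 0.0252 ymax 0.0112
```

The cast stands free and vertical, within 2 mm of the cup centre. Next is up, over and down to the knob.

Call:
move_arm --motion '[45,0,0,-0.01,0,45,0,0,-0.04,0,45,0,0,-0.075,0,45,0,0,-0.075,0,45,0.025,0,-0.075,0,45,0.06,0,-0.075,0,45,0.083,-0.001,-0.075,0,45,0.083,-0.001,-0.06,0,45,0.083,-0.001,-0.01,0,45,0.083,-0.001,0.04,0,45,0.083,-0.001,0.072,0,45,0.083,-0.001,0.08,0,45,0.083,-0.001,0.08,0]'

```text
t: 25.58
tool_pos: [0.6107, 0.2753, 0.0647]
orientation: [-3.141, 0.001, 1.57]
contact_force: [0.1, -0.0, 0.2]
finger_gap: 0.0451
finger_force: 0.0
```

```bash
python3 -c "
from plant import sense,camera
from h import *
s=sense();print(s['tool_pos'],s['contact_force'])
c=camera('scene');X=cloud(c)
for z in np.arange(.06,.19,.02):
    k=(abs(X[...,0]-.605)<.03)&(abs(X[...,1]-.192)<.03)&(abs(X[...,2]-z)<.006);print(z.round(2),k.sum(),np.median(X[k],0).round(4))
"
```

```text
[0.61066532 0.27530454 0.0646967 ] [ 0.09597295 -0.03643301  0.17175044]
0.06 83 [0.6022 0.1973 0.0565]
0.08 23 [0.606  0.1958 0.0806]
0.1 27 [0.6059 0.1973 0.0988]
0.12 30 [0.6043 0.1948 0.1208]
0.14 26 [0.6045 0.1975 0.1404]
0.16 27 [0.6064 0.195  0.1594]
0.18 38 [0.605  0.1969 0.181 ]
```

Call:
move_arm --motion '[8,0,0,0,0,8,0,0,0,0,8,0,0,0,0,8,0,0,0,0,8,-0.001,0,0,0,8,-0.003,0,0,0,8,-0.005,0,0,0,8,-0.007,0,0,0,8,-0.009,0,0,0,8,-0.011,0,0,0,8,-0.014,0,0,0,8,-0.017,0,0,0,8,-0.02,0,0,0,8,-0.023,0,0,0,8,-0.026,0,0,0,8,-0.028,0,0,0,8,-0.029,0,0,0,8,-0.03,0,0,0]'

```text
t: 27.88
tool_pos: [0.6108, 0.2465, 0.0653]
orientation: [3.141, -0.0, 1.571]
contact_force: [1.4, 1.7, 5.5]
finger_gap: 0.0168
finger_force: 30.0
```

```bash
cat > up.py <<'E'
from plant import sense,camera
from h import *
s=sense();p=s['tool_pos'];print(s['t'],p.round(4),s['contact_force'].round(2),s['finger_gap'])
c=camera('scene');X=cloud(c);y=p[1]-.084+.003
for z in(.08,.11,.14,.17):
    k=(abs(X[...,0]-.605)<.03)&(abs(X[...,1]-y)<.03)&(abs(X[...,2]-z)<.008);print(z,k.sum(),np.median(X[k],0).round(4))
k=(X[...,2]>.155)&(X[...,2]<.18)&(abs(X[...,1]-y)<.035)&(abs(X[...,0]-.605)<.04);print(k.sum(), X[k].mean(0).round(4))
E
python3 up.py
```

```text
27.875 [0.6108 0.2465 0.0653] [1.36 1.67 5.48] 0.016843362786254687
0.08 32 [0.6045 0.168  0.0797]
0.11 33 [0.604  0.166  0.1093]
0.14 32 [0.6042 0.1673 0.1399]
0.17 34 [0.6037 0.1673 0.171 ]
59 [0.6045 0.1659 0.1685]
```

Call:
move_arm --motion '[8,-0.001,0,0,0,8,-0.003,0,0,0,8,-0.006,0,0,0,8,-0.01,0,0,0,8,-0.015,0,0,0,8,-0.02,0,0,0,8,-0.025,0,0,0,8,-0.031,0,0,0,8,-0.037,0,0,0,8,-0.043,0,0,0,8,-0.049,0,0,0,8,-0.055,0,0,0,8,-0.06,0,0,0,8,-0.065,0,0,0,8,-0.069,0,0,0,8,-0.072,0,0,0,8,-0.074,0,0,0,8,-0.075,0,0,0]'

```text
t: 30.18
tool_pos: [0.6103, 0.1715, 0.0653]
orientation: [-3.142, -0.0, 1.571]
contact_force: [1.5, 1.4, 6.3]
finger_gap: 0.0168
finger_force: 30.0
```

Call:
move_arm --motion '[8,-0.001,0,0,0,8,-0.003,0,0,0,8,-0.006,0,0,0,8,-0.01,0,0,0,8,-0.015,0,0,0,8,-0.02,0,0,0,8,-0.025,0,0,0,8,-0.03,0,0,0,8,-0.035,0,0,0,8,-0.039,0,0,0,8,-0.042,0,0,0,8,-0.044,0,0,0,8,-0.045,0,0,0]'

```text
t: 31.8
tool_pos: [0.61, 0.1266, 0.0653]
orientation: [-3.141, -0.0, 1.571]
contact_force: [0.6, 1.5, 6.0]
finger_gap: 0.0172
finger_force: 30.0
```

Call:
move_arm --motion '[8,-0.002,0,0,0,8,-0.004,0,0,0,8,-0.006,0,0,0,8,-0.008,0,0,0,8,-0.01,0,0,0,8,-0.012,0,0,0]'

```text
t: 32.55
tool_pos: [0.6099, 0.1148, 0.0653]
orientation: [-3.141, -0.0, 1.571]
contact_force: [-0.0, 1.6, 6.8]
finger_gap: 0.0168
finger_force: 30.0
```

Call:
move_arm --motion '[8,-0.002,0,0,0,8,-0.004,0,0,0,8,-0.006,0,0,0]'

```text
t: 32.92
tool_pos: [0.6099, 0.1088, 0.0653]
orientation: [-3.141, -0.0, 1.571]
contact_force: [-0.2, 0.7, 6.5]
finger_gap: 0.017
finger_force: 30.0
```

Call:
move_arm --motion '[8,-0.002,0,0,0,8,-0.004,0,0,0]'

```text
t: 33.17
tool_pos: [0.6098, 0.1081, 0.0653]
orientation: [3.141, -0.005, 1.572]
contact_force: [0.3, 8.6, 3.5]
finger_gap: 0.017
finger_force: 30.0
```

First crest met at 0.167 m with 8.6 N, so the centre is near 0.182 m. Pushing through slowly.

Call:
move_arm --motion '[8,-0.0015,0,0,0,8,-0.003,0,0,0,8,-0.0045,0,0,0,8,-0.006,0,0,0]'

```text
t: 33.67
tool_pos: [0.6098, 0.1046, 0.0654]
orientation: [3.141, -0.008, 1.575]
contact_force: [1.0, 6.4, 4.4]
finger_gap: 0.0168
finger_force: 30.0
```

Call:
move_arm --motion '[8,-0.0015,0,0,0,8,-0.003,0,0,0]'

```text
t: 33.92
tool_pos: [0.6097, 0.0946, 0.0653]
orientation: [-3.14, 0.002, 1.571]
contact_force: [-1.6, -4.0, 9.0]
finger_gap: 0.0171
finger_force: 30.0
```

It snapped in, and the tool is now being pulled forward. I'll relax to the centre, open and withdraw upward.

Call:
move_arm --motion '[8,-0.001,0,0,0,8,-0.002,0,0,0,8,-0.002,0,0,0,22,-0.002,0,0,0,50,-0.002,0,0,0,50,-0.002,0,0,0,50,-0.002,0,0,0,50,-0.002,0,-0.015,0,50,-0.002,0,-0.06,0,50,-0.002,0,-0.11,0,50,-0.002,0,-0.15,0,50,-0.002,0,-0.15,0,50,-0.002,0,-0.15,0]'

```text
t: 35.55
tool_pos: [0.61, 0.0931, 0.2151]
orientation: [-3.142, 0.001, 1.571]
contact_force: [-0.6, -0.5, -0.2]
finger_gap: 0.0498
finger_force: 0.0
```

```bash
python3 - <<'E'
from plant import sense,camera
from h import *
s=sense();print(s['t'],s['tool_pos'].round(4),s['contact_force'].round(2))
c=camera('scene');X=cloud(c)
for z in(.08,.11,.14,.17):
    k=(abs(X[...,0]-.605)<.03)&(abs(X[...,1]-.012)<.03)&(abs(X[...,2]-z)<.008);print(z,k.sum(),np.median(X[k],0).round(4))
k=(abs(X[...,0]-.609)<.03)&(abs(X[...,1]-.093)<.03)&(X[...,2]>.09)&(X[...,2]<.11);print('knob',k.sum(),X[k].mean(0).round(4))
v,u=np.nonzero((abs(X[...,0]-.6)<.08)&(abs(X[...,1]-.04)<.1)&(X[...,2]<.2)&(X[...,2]>.02))
i=c['img'][max(v.min()-10,0):v.max()+10,u.min()-10:u.max()+10,::-1];f=min(600/i.shape[0],800/i.shape[1]);cv2.imwrite('pics/end.png',cv2.resize(i,None,fx=f,fy=f,interpolation=2))
E
```

```text
35.55 [0.61   0.0931 0.2151] [-0.6  -0.45 -0.22]
0.08 35 [0.6043 0.0145 0.0803]
0.11 35 [0.6047 0.0144 0.111 ]
0.14 30 [0.6034 0.0151 0.1405]
0.17 30 [0.6035 0.0129 0.1715]
knob 25 [0.6071 0.0969 0.0957]
```

View pics/end.png

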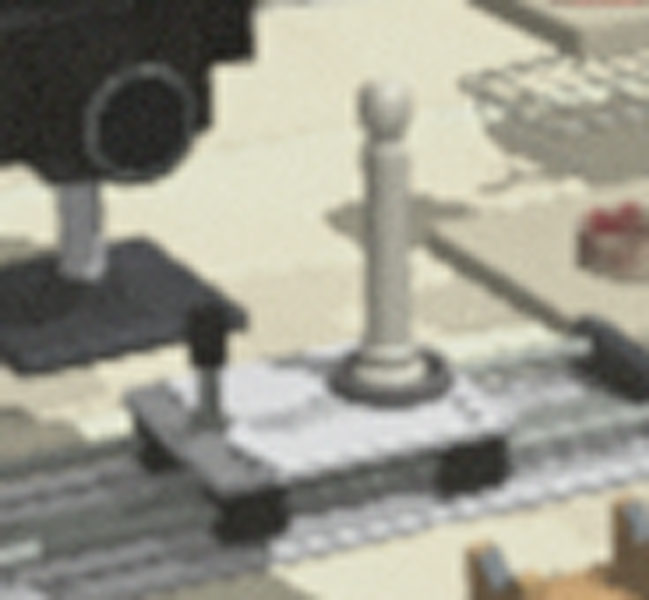

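The picture shows the baluster upright in the cup at (385,375), head up at (385,105). The carriage is parked with its knob at (207,335), and the gripper is clear above.

```bash
python3 -c "
from plant import finish_job
print(finish_job())"
```

```text
the job is handed in; nothing more can be done
None
```

The job is handed in at about 36 s: the baluster stands base down in the cup, the carriage has clicked into the next station (about 0.18 m along), the arm is clear, and I never touched the two short casts; no verdict was returned.

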